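# Blow the chips off a printing batten with the clamped air gun

### The job

Lay the lower of the two carved printing battens flat between the rails of the blow-off rest, with one end up against the two round pins, squeeze the air gun's trigger all the way, hold it for half a second and let it spring back. Then slide the batten along the rest until its other end is against the square block, squeeze and hold the trigger again the same way, let it go and leave the batten lying there. Only pull the trigger while the batten is against a stop, and do not disturb the taller batten, the roll of tape, the lino cutter or the brush jar.

Things in the scene. Friction and masses are not known exactly. Their poses are not given: they have to be found in the camera images.
- rest: Fixed rest, z up, origin on the table under the lane's middle. Lane along its y: plywood 94 x 344 mm, top 6 mm above the table; two rails (inner faces at x = -29.5, +29.5, outer -35.5, +35.5, tops 12 mm above the table) along it; 302 mm between pins (+y end) and block (-y end). The batten's middle is at y = +40 mm against the pins, -40 mm against the block. Air gun clamped on the +x side.
- gun_mid (a point): Middle of the air gun's barrel, lying level along the rest's x (28 mm thick, rest x = 96 to 240 mm, y = 0, axis 70 mm above the table), held in two clamp posts at x = 122 and 222 mm, 46 mm wide in y, up to 92 mm above the table. Its nozzle tube points at the lane.
- grip_mid (a point): Middle of the gun's fixed grip, which sticks out level along the rest's -y: bar 26 x 26 mm, rest x = 183 to 209 mm, y = -10 to -122 mm, 57 to 83 mm above the table, then an air plug (18 mm thick) to y = -144 mm. Open space below it and the trigger down to the table.
- trigger (a joint): Trigger, black bar 9 mm thick (x), 20 mm high, 87 mm long, along -y before (-x side of) the grip, 70 mm above the table; upright hinge at the rest's x = 158, y = -12 mm. Sprung: 0 rad at rest, 0.30 rad squeezed fully home (towards the grip, +x). 60 mm from the hinge: 18 mm of travel, 3 N to start, 10 N at the end. Springs back by itself.
- squeeze_point (a point): Where to centre a gripper to squeeze: the rest's x = 187.5, y = -72 mm, 70 mm above the table, axes as the rest. Close along x: one finger behind the grip (rear face 21.5 mm off, +x side), one before the trigger (front face 34 mm off on the -x side at rest, 16 mm squeezed). Over both 56 mm at rest, 38 mm squeezed.
- nozzle_tip (a point): Tip of the nozzle tube (8 mm thick), at the rest's x = 43, y = 0, 60 mm above the table, beside and above the lane's middle; the tube rises to 74 mm (its top) at x = 66 mm and runs on to the gun. A batten lowered straight into the lane passes it with 13 mm to spare.
- pin_stop (a point): Where the batten's end meets the two round steel pins (12 mm thick, 30 mm apart, tops 40 mm above the table) at the +y end of the lane: on the lane's centre line, 20 mm above the table.
- block_stop (a point): Where the batten's end meets the square steel block (50 mm wide, 14 mm thick, top 32 mm above the table) at the -y end of the lane: on its centre line, 20 mm above the table.
- batten_mid (a point): Centre of the lower printing batten (dark, carved wood, loose, 0.3 to 0.5 kg): 52 mm wide (its x), 222 mm long (its y), 33 mm high, lying flat on the table at first; this point is 16.5 mm above its underside. Either end may go to either stop.
- batten: The same batten; origin at the centre of its underside, y along its length, z up.
- tall_batten_mid (a point): Centre of the taller printing batten (brown carved wood, loose, 46 x 242 x 49 mm, y along its length), which must stay.
- tape_mid (a point): Centre of a roll of grey tape (97 mm across, 48 mm high, loose) near the gun's grip; must stay.
- cutter_mid (a point): Centre of a lino cutter with wooden handle (22 x 91 x 23 mm, along its y, lying loose) before the rest; must stay.
- jar_mid (a point): Centre of a jar of brushes (86 mm across, 221 mm high, standing loose); must stay upright where it is.
There are look-alikes about, which are no part of the job. Leave any purple look-alike of the batten alone.

How it is judged:
By the outcome, as a careful person would: the job done as asked, in the order asked, and still so for the second after the job is handed in, with the robot touching nothing.
It also fails if it takes over 72 s, if anything falls off the work surface, if the arm or the gripper's body presses on something with over 40 N, if the wrist force passes 120 N, or if a joint passes its speed limit or range.

### The arm

A 6-joint arm with a two-finger parallel gripper is mounted at the origin on the work surface; the furniture and walls round the work are solid. World frame = base frame: x ahead of the robot, y to its left, z up, the work surface at z = 0. Lengths are in m, angles in rad, forces in N, time in s.
With the tool pointing down it reaches from about 0.275 to 0.825 m from the base axis. Payload 5.2 kg.
Tool frame: the origin (TCP) lies between the finger pads; the fingertips stand 17 mm ahead of it and the grasp point (between the pads) lies 2 mm behind it; z points along the fingers, y is the direction in which the jaws open and shut (so a half turn about z gives the same grasp; the last joint's range is limited). The gripper opens to 93 mm and grips with 3 to 60 N. Pads are 15 mm wide; open, the fingers measure 128 mm over their backs; the gripper's body (75 mm by 188 mm) begins 65 mm behind the grasp point.
Start: joints at [-1.334, 0.259, 1.535, -0, 1.348, -0.203], TCP at [0.234, -0.498, 0.236] pointing down, gripper open.
Joint ranges: [-3.14, 3.14], [-0.91, 2.08], [0.19, 2.58], [-1.22, 4.36], [0.22, 2.71], [-3.12, 3.12]. Speed limits (rad/s): [2.57, 2.57, 3.14, 3.14, 3.14, 3.14].

### API

Orientations are given as a rotation vector (axis times angle).
In Python, from rig import sensors, viewer, job, finder gives the robot as it stands.
- The arm moves only by the tool drive_tool, never from a script. Its argument "plan" is a list of rows, each a list of 6 numbers: the shift along the tool's x, y, z in m, then the turn, a rotation vector about the tool's x, y, z in degrees. In form: [[dx, dy, dz, wx, wy, wz], ...]. A call has 1 to 20 rows; each row is the pose to reach, as a shift and turn from the pose commanded when the call began, along the tool's axes at that moment; what a row does not reach only later rows make up. A row lasts 1/12 s, in which the tool goes at most 41.7 mm and 7.16 degrees, less where a joint would pass 70% of its speed; a pose out of reach is approached as far as the arm can. A call with a gripper value outside its range is refused whole. "hand" is the finger opening in m, from 0 to 0.093, set as the call begins (left out, the last holds). The fingers move at their own pace and stop on an object; the grip force is fixed at half the most. Time passes only in rows, so rows that repeat a pose let the fingers close. It gives the time, the measured TCP pose, the force and the opening at its end, in the units of the state.
- sensors.get_obs(): the state, without advancing time (a new reading comes with each control period).
- viewer.grab_frame(name): name is "scene" or "top"; returns a dict with "frame" (420x560x3 uint8, red, green, blue), "fx", "fy", "cx", "cy" (pixels), "origin" and "orientation" of the camera in the world. Camera axes: x right, y down, z forward; pixel columns grow to the right and rows downward; lengths in m; the calibration is good to about 2 mm. A picture is of the moment at which its call begins. There is no depth.
- job.job_done(): hands the job in, once; it reports no verdict.
Trained networks look in the newest picture that a camera, given by its name, has taken for a name from the list of things; names that differ only in an ending like _2 or _b are one class to them, and where a whole thing is asked for, a point or a joint stands for the part that bears it (a point fixed in the world has none). Each returns a list of dicts, best first, with "p" (0 to 1); they miss things now and then, are a little off and sometimes report something else, mostly with a low value. They report only what shows in the picture. A call takes as long as a camera call. They do not tell look-alikes from the thing itself.
- finder.spot_in(camera, thing): "rect" ([left, top, width, height] in pixels, round what is visible of it).
- finder.regions_of(camera, thing): "mask" (420x560 bool, what is visible of it) and "rect" ([left, top, width, height] in pixels, round what is visible of it).
The state is a dict: "time": time; "joint_pos": joint angles; "joint_vel": joint speeds; "effort": joint torques, N m; "position": TCP position; "orientation": TCP orientation; "force": force on the tool from outside, world axes, zero at the start; "wrist_torque": the same for the moment, N m; "finger_gap": finger opening in m.
Only numpy, scipy, OpenCV 4.12 (cv2) and the standard library are available. Lean on these libraries where they do the work, as an engineer would, in place of code of your own. Each camera call takes 0.05 s, during which the arm holds its last target.

## Working session

There is one attempt and no reset: what is moved stays moved. The work goes in short steps, Python scripts to look and compute and a tool call to move; the robot and the scene stay as the last step left them, time stands still between calls to the robot, and variables do not carry over. Pictures are saved under pics/ and viewed, and the job is handed in when it is done.

Besides the shell and the picture viewer there is one more tool, called after "Call:" as name(argument=value, ...) on one line, values as JSON. drive_tool: Moves the arm, as the interface text tells. Its arguments: {"type":"object","properties":{"plan":{"type":"array"},"hand":{"type":"number"}},"required":["plan"]}

```bash
mkdir -p pics; ls; python3 - <<'E'
from rig import sensors, viewer, job, finder
import cv2,numpy as np
o=sensors.get_obs();print({k:np.round(v,3).tolist() for k,v in o.items()})
for c in ["scene","top"]:
    f=viewer.grab_frame(c);cv2.imwrite(f"pics/{c}0.png",f["frame"][:,:,::-1])
    print(c,f["fx"],f["fy"],f["cx"],f["cy"],f["origin"],f["orientation"])
    for t in ["rest","batten","tall_batten_mid","tape_mid","cutter_mid","jar_mid","trigger","grip_mid","gun_mid"]:
        print(t,[(np.round(d["rect"]).tolist(),round(d["p"],2)) for d in finder.spot_in(c,t)])
E
```

```text
pics
{'time': 0.0, 'joint_pos': [-1.334, 0.259, 1.536, -0.0, 1.348, -0.203], 'joint_vel': [-0.0, 0.002, 0.001, 0.001, 0.001, -0.001], 'effort': [0.0, -43.731, -28.4, 0.072, 0.041, -0.0], 'position': [0.234, -0.497, 0.235], 'orientation': [-3.064, -0.685, 0.0], 'force': [-0.483, 0.675, -0.052], 'wrist_torque': [-0.005, 0.011, 0.061], 'finger_gap': 0.093}
scene 464.16672522691505 464.16672522691505 284.4828411581045 207.47026913840378 [-0.33004881  0.55873271  0.81412199] [-1.16883376  2.16822038 -1.12763666]
rest [([251.0, 165.0, 66.0, 100.0], 0.67)]
batten [([199.0, 246.0, 64.0, 55.0], 0.63), ([435.0, 233.0, 28.0, 8.0], 0.42)]
tall_batten_mid [([143.0, 243.0, 47.0, 78.0], 0.58)]
tape_mid [([307.0, 156.0, 26.0, 28.0], 0.68)]
cutter_mid [([142.0, 242.0, 47.0, 80.0], 0.54)]
jar_mid [([194.0, 149.0, 25.0, 69.0], 0.71)]
trigger [([286.0, 176.0, 15.0, 14.0], 0.68)]
grip_mid [([252.0, 163.0, 69.0, 100.0], 0.8)]
gun_mid [([249.0, 165.0, 73.0, 98.0], 0.86)]
top 402.7561269273926 402.7561269273926 284.61974866336396 204.25913187668806 [ 0.34422914 -0.02484374  1.09174526] [-2.15633529  2.13187307 -0.10581192]
rest [([259.0, 108.0, 132.0, 121.0], 0.97), ([340.0, 228.0, 25.0, 13.0], 0.68)]
batten [([199.0, 170.0, 26.0, 83.0], 0.83), ([355.0, 290.0, 78.0, 31.0], 0.62)]
tall_batten_mid [([143.0, 148.0, 28.0, 90.0], 0.65), ([203.0, 171.0, 26.0, 81.0], 0.65)]
tape_mid [([369.0, 98.0, 39.0, 36.0], 0.91)]
cutter_mid [([342.0, 228.0, 20.0, 14.0], 0.51)]
jar_mid [([226.0, 79.0, 28.0, 50.0], 0.95)]
trigger [([321.0, 132.0, 29.0, 8.0], 0.44)]
grip_mid [([260.0, 110.0, 132.0, 120.0], 0.65)]
gun_mid [([259.0, 108.0, 133.0, 120.0], 0.93)]
```

```bash
python3 - <<'E'
import cv2
a=cv2.imread("pics/top0.png");b=cv2.imread("pics/scene0.png")
cv2.imwrite("pics/t1.png",cv2.resize(a[60:360,110:510],None,fx=2,fy=2,interpolation=cv2.INTER_CUBIC))
cv2.imwrite("pics/s1.png",cv2.resize(b[130:350,120:500],None,fx=2,fy=2,interpolation=cv2.INTER_CUBIC))
E
```

```text
(no output)
```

View pics/t1.png

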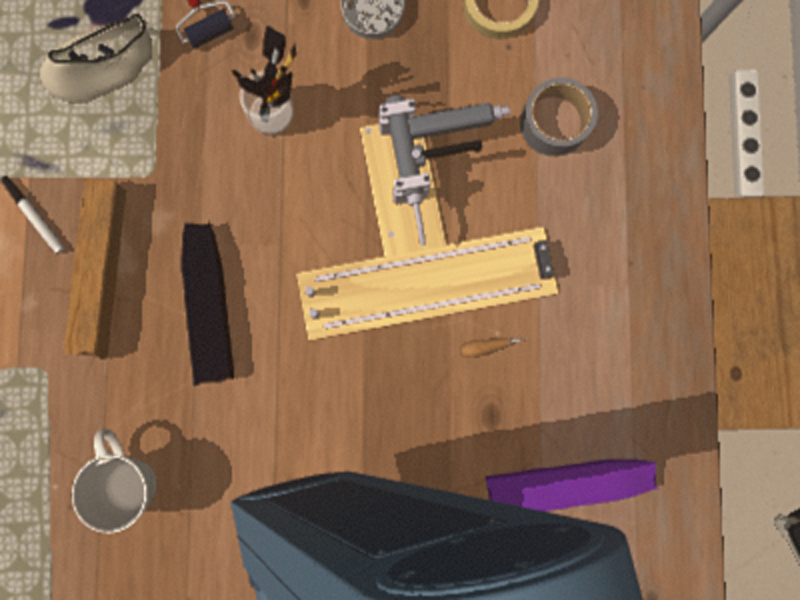

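View pics/s1.png

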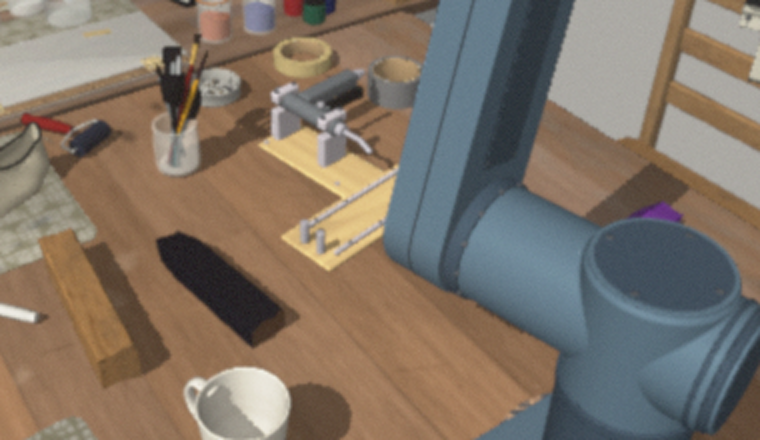

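```bash
python3 - <<'E'
import cv2
a=cv2.imread("pics/top0.png")
cv2.imwrite("pics/t2.png",cv2.resize(a[100:235,250:410],None,fx=5,fy=4.44,interpolation=cv2.INTER_CUBIC)) if 0 else cv2.imwrite("pics/t2.png",cv2.resize(a[105:235,250:410],None,fx=4.6,fy=4.6,interpolation=cv2.INTER_CUBIC))
cv2.imwrite("pics/t3.png",cv2.resize(a[160:262,190:250],None,fx=5.8,fy=5.8,interpolation=cv2.INTER_CUBIC))
E
```

```text
(no output)
```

View pics/t2.png

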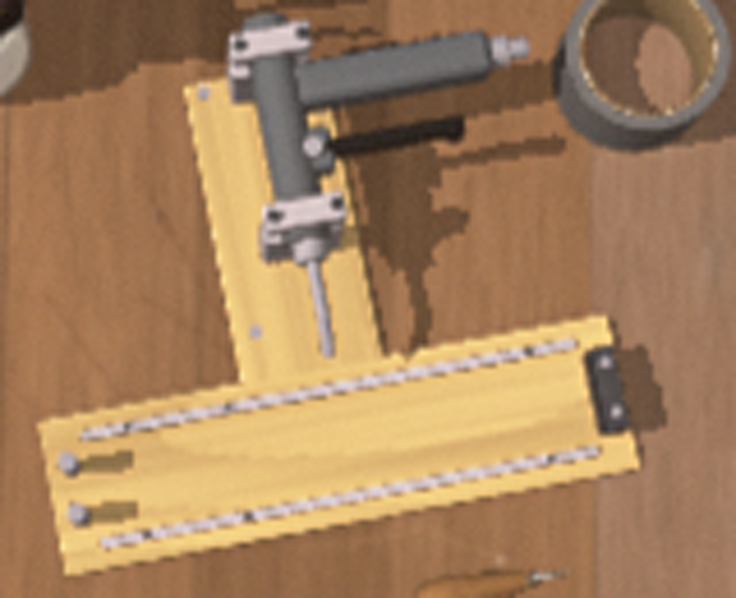

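View pics/t3.png

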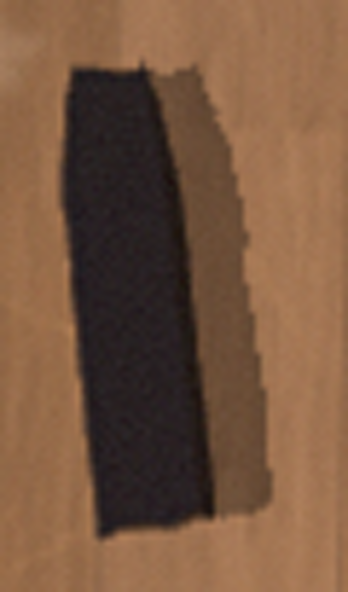

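```bash
cat > h.py <<'E'
import numpy as np,cv2
from scipy.spatial.transform import Rotation as R
from scipy.optimize import least_squares
class Cam:
    def __init__(s,f):
        s.K=np.array([[f["fx"],0,f["cx"]],[0,f["fy"],f["cy"]],[0,0,1]]);s.o=np.array(f["origin"]);s.R=R.from_rotvec(f["orientation"]).as_matrix();s.im=f["frame"]
    def proj(s,P):
        q=(np.atleast_2d(P)-s.o)@s.R@s.K.T;return q[:,:2]/q[:,2:]
    def back(s,uv,z):
        uv=np.atleast_2d(uv);d=np.c_[uv,np.ones(len(uv))]@np.linalg.inv(s.K).T@s.R.T
        return s.o+d*((z-s.o[2])/d[:,2])[:,None]
def T(p,P):
    P=np.atleast_2d(P).astype(float);c,s=np.cos(p[2]),np.sin(p[2])
    return np.c_[p[0]+c*P[:,0]-s*P[:,1],p[1]+s*P[:,0]+c*P[:,1],P[:,2]]
E
python3 - <<'E'
from h import *
from rig import viewer,finder
f=viewer.grab_frame("top");c=Cam(f)
L=np.array([[47,172,6],[47,-172,6],[-47,-172,6],[-47,172,6]])/1e3
uv=np.array([[38,424],[607,316],[640,468],[66,576]])/4.6-.4+[250,105]
r=least_squares(lambda p:(c.proj(T(p,L))-uv).ravel(),[.4,0,0]);print(r.x,np.degrees(r.x[2]),r.fun.round(2))
# pins tops
pins=np.array([[15,157,40],[-15,157,40],[194,-144,70]])/1e3
print(c.proj(T(r.x,pins)), np.array([[68,462],[79,513],[528,47]])/4.6-.4+[250,105])
for n in ["top","scene"]:
  if n=="scene": f=viewer.grab_frame(n)
  for t in ["batten"]:
    for d in finder.regions_of(n,t):
        m=d["mask"];print(n,d["p"],d["rect"],m.sum());
        if m.sum()>500: np.save(f"m_{n}.npy",m)
E
```

```text
[ 0.48951809 -0.0989128   0.1980218 ] 11.34581327524627 [-0.19 -0.38  0.02 -0.32  0.33  0.25 -0.17  0.43]
[[264.20360018 205.27765707]
 [266.23010051 216.41519285]
 [364.20787246 115.82536042]] [[264.3826087  205.03478261]
 [266.77391304 216.12173913]
 [364.3826087  114.8173913 ]]
top 0.94 [201.3, 173.7, 24.9, 80.3] 1564
top 0.58 [260.5, 109.8, 128.9, 122.1] 7187
top 0.57 [354.5, 290.3, 81.4, 28.6] 1582
top 0.16 [342.1, 231.1, 23.6, 10.6] 146
scene 0.89 [198.9, 247.0, 61.7, 55.9] 1696
scene 0.58 [433.5, 231.6, 27.7, 7.5] 160
```

```bash
python3 - <<'E'
from h import *
from rig import viewer
cs={n:Cam(viewer.grab_frame(n)) for n in["top","scene"]}
boxes={"top":(160,262,190,235),"scene":(235,310,190,270)}
con={}
for n,c in cs.items():
    y0,y1,x0,x1=boxes[n];g=c.im.max(2)[y0:y1,x0:x1]
    m=(g<62).astype(np.uint8)
    k,l,st,_=cv2.connectedComponentsWithStats(m);i=1+st[1:,4].argmax();m=(l==i).astype(np.uint8);print(n,st[i])
    h,_=cv2.findContours(m,cv2.RETR_EXTERNAL,cv2.CHAIN_APPROX_NONE);con[n]=(max(h,key=len)[:,0]+[x0,y0]).astype(np.float32)
B=np.array([[sx*26,sy*111,z] for sx in(-1,1) for sy in(-1,1) for z in(0,33)])/1e3
def hull(c,p): return cv2.convexHull(c.proj(T(p,B)).astype(np.float32))[:,0]
def res(p,names=("top","scene")):
    out=[]
    for n in names:
        hu=hull(cs[n],p).reshape(-1,1,2)
        out+=[cv2.pointPolygonTest(hu,(float(a),float(b)),True)-.5 for a,b in con[n]]
    return np.array(out)
for names in (("top",),("scene",),("top","scene")):
  best=min((least_squares(lambda p:res(p,names),[.47,.16,a],loss="soft_l1",f_scale=.5,diff_step=1e-4) for a in(-.1,0,.1)),key=lambda r:r.cost)
  print(names,best.x,np.degrees(best.x[2]),best.cost)
p=best.x
ims=[]
for n,c in cs.items():
    y0,y1,x0,x1=boxes[n];s=6
    im=cv2.resize(c.im[y0:y1,x0:x1,::-1],None,fx=s,fy=s)
    for q in (B[[0,2,6,4]],B[[1,3,7,5]]):
        uv=((c.proj(T(p,q))-[x0,y0]+.5)*s).astype(np.int32);cv2.polylines(im,[uv],True,(0,255,0) if q[0,2]==0 else (0,0,255),1)
    im=cv2.convertScaleAbs(im,alpha=2);cv2.imwrite(f"pics/b_{n}.png",im[:600])
E
```

```text
top [  11   12   26   80 1493]
scene [   9   12   61   55 1411]
('top',) [0.46430658 0.19903795 1.71609829] 98.32518929320636 90.87229623074543
('scene',) [ 0.4387029   0.1971466  -1.45020989] -83.09090594545205 123.84446659655325
('top', 'scene') [ 0.45034932  0.19744713 -1.43382027] -82.15185008547813 245.5116867722412
```

View pics/b_top.png

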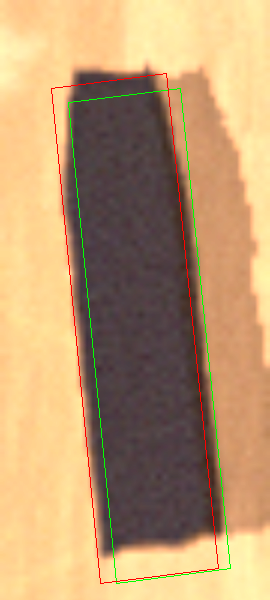

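View pics/b_scene.png

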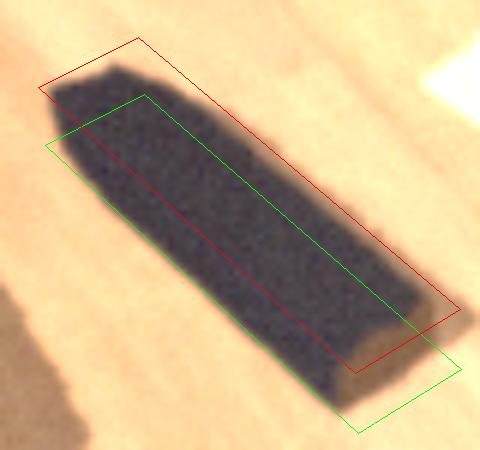

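```bash
python3 - <<'E'
import cv2,numpy as np
a=cv2.imread("pics/top0.png");b=cv2.imread("pics/scene0.png")
x=cv2.resize(a[235:265,200:240],None,fx=10,fy=10,interpolation=cv2.INTER_NEAREST)
y=cv2.resize(a[165:195,190:230],None,fx=10,fy=10,interpolation=cv2.INTER_NEAREST)
z=cv2.resize(b[265:310,225:275],None,fx=8,fy=8,interpolation=cv2.INTER_NEAREST)
w=cv2.resize(b[240:285,190:240],None,fx=8,fy=8,interpolation=cv2.INTER_NEAREST)
g=np.vstack([np.hstack([x,y])[:300], np.hstack([z,w])[:300] ]) if 0 else None
cv2.imwrite("pics/z1.png",cv2.convertScaleAbs(np.hstack([x,y]),alpha=1.7));cv2.imwrite("pics/z2.png",cv2.convertScaleAbs(np.hstack([z,w]),alpha=1.7))
E
```

```text
(no output)
```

View pics/z1.png

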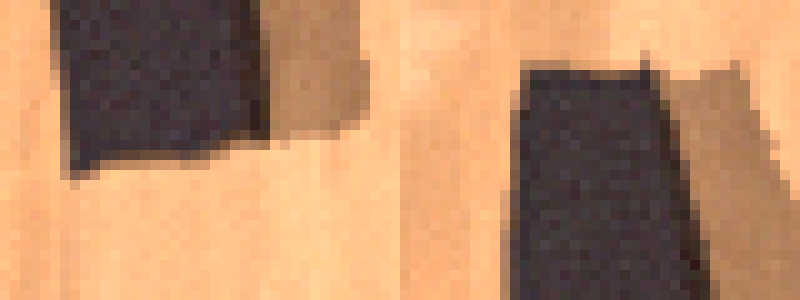

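View pics/z2.png

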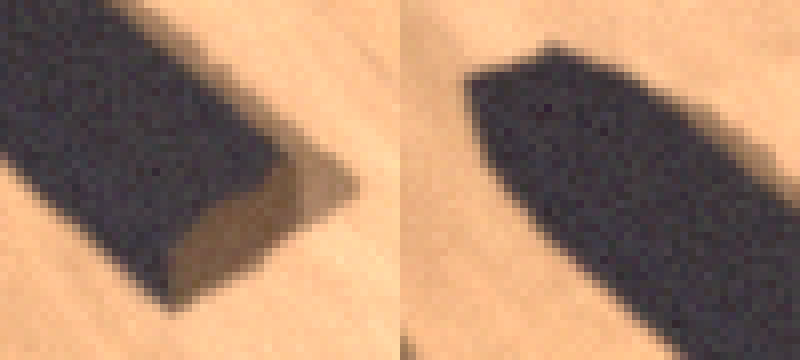

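```bash
python3 - <<'E'
from h import *
from rig import viewer
t=Cam(viewer.grab_frame("top"));s=Cam(viewer.grab_frame("scene"))
def S(x,y): return (225+x/8-.5,265+y/8-.5)
def S2(x,y): return (190+(x-400)/8-.5,240+y/8-.5)
def A(x,y): return (200+x/10-.5,235+y/10-.5)
def A2(x,y): return (190+(x-400)/10-.5,165+y/10-.5)
for nm,c,uv,zs in [("near left",s,S(175,308),(0,)),("near left top",s,S(170,245),(.02,.033)),("near right top",s,S(285,155),(.02,.033)),("near right bot",s,S(300,235),(0,)),
 ("far a",s,S2(468,78),(0.02,.033)),("far b",s,S2(555,45),(.02,.033)),
 ("T near left",t,A(72,175),(0,.02,.033)),("T near right",t,A(270,145),(0,.02,.033)),("T near right top",t,A(245,145),(.02,.033)),("T far left",t,A2(525,68),(0,.02,.033)),("T far right",t,A2(655,65),(0,.02,.033))]:
    for z in zs: print(nm,z,c.back(uv,z)[0].round(4))
E
```

```text
near left 0 [0.3508 0.2077 0.    ]
near left top 0.02 [0.3564 0.2053 0.02  ]
near left top 0.033 [0.3451 0.211  0.033 ]
near right top 0.02 [0.3696 0.1581 0.02  ]
near right top 0.033 [0.3582 0.1646 0.033 ]
near right bot 0 [0.3559 0.1616 0.    ]
far a 0.02 [0.568  0.2285 0.02  ]
far a 0.033 [0.5533 0.2339 0.033 ]
far b 0.02 [0.5677 0.1972 0.02  ]
far b 0.033 [0.553  0.2031 0.033 ]
T near left 0 [0.3493 0.2145 0.    ]
T near left 0.02 [0.3492 0.2101 0.02  ]
T near left 0.033 [0.3492 0.2073 0.033 ]
T near right 0 [0.3581 0.161  0.    ]
T near right 0.02 [0.3578 0.1576 0.02  ]
T near right 0.033 [0.3577 0.1554 0.033 ]
T near right top 0.02 [0.3577 0.1642 0.02  ]
T near right top 0.033 [0.3576 0.1619 0.033 ]
T far left 0 [0.5716 0.236  0.    ]
T far left 0.02 [0.5674 0.2312 0.02  ]
T far left 0.033 [0.5647 0.2281 0.033 ]
T far right 0 [0.5727 0.1997 0.    ]
T far right 0.02 [0.5685 0.1956 0.02  ]
T far right 0.033 [0.5658 0.1929 0.033 ]
```

```bash
cat >> h.py <<'E'
REST=np.array([.4895,-.0989,.198])
def rel(p,yawdeg,cur=None):
    """shift/turn from current pose to world p, jaw... yawdeg=tool x yaw"""
    from rig import sensors
    o=sensors.get_obs();Rm=R.from_rotvec(o["orientation"])
    tx=Rm.as_matrix()[:,0];psi=np.degrees(np.arctan2(tx[1],tx[0]))
    d=Rm.inv().apply(np.array(p)-o["position"])
    R2=R.from_euler("z",yawdeg,degrees=True)*R.from_rotvec([np.pi,0,0])
    w=(Rm.inv()*R2).as_rotvec(degrees=True)
    print("pos",np.round(o["position"],4),"psi",round(psi,2),"tilt z",Rm.as_matrix()[:,2].round(4),"t",round(o["time"],2),"F",np.round(o["force"],1),"gap",round(o["finger_gap"],4))
    print("rel",d.round(4),w.round(2))
def rest(x,y,z): return T(REST,np.array([[x,y,z]])/1e3)[0]
E
python3 - <<'E'
from h import *
from rig import viewer
t=Cam(viewer.grab_frame("top"))
for n,uv,z in [("jar",(243,117),0.05),("tape",(390,118),.048),("tall",(157,190),.049),("cup",(165,305),.09)]: print(n,t.back(uv,z).round(3))
print("squeeze",rest(189,-72,70),"place",rest(0,34,35))
rel([.462,.199,.236],188)
E
```

```text
jar [[0.711 0.119 0.05 ]]
tape [[ 0.71  -0.274  0.048]]
tall [[0.51  0.342 0.049]]
cup [[0.219 0.293 0.09 ]]
squeeze [ 0.68897034 -0.1323153   0.07      ] place [ 0.4828119  -0.06556429  0.035     ]
pos [ 0.2342 -0.4977  0.2356] psi 25.2 tilt z [-0.  0. -1.] t 1.45 F [0.6 0.2 1.1] gap 0.0932
rel [ 5.027e-01 -5.334e-01 -3.000e-04] [   0.    -0.  -162.8]
```

Call:
drive_tool(plan=[[0.25, -0.267, 0, 0, 0, -81], [0.25, -0.267, 0, 0, 0, -81], [0.25, -0.267, 0, 0, 0, -81], [0.25, -0.267, 0, 0, 0, -81], [0.25, -0.267, 0, 0, 0, -81], [0.25, -0.267, 0, 0, 0, -81], [0.25, -0.267, 0, 0, 0, -81], [0.25, -0.267, 0, 0, 0, -81], [0.25, -0.267, 0, 0, 0, -81], [0.25, -0.267, 0, 0, 0, -81], [0.503, -0.533, 0, 0, 0, -162.8], [0.503, -0.533, 0, 0, 0, -162.8], [0.503, -0.533, 0, 0, 0, -162.8], [0.503, -0.533, 0, 0, 0, -162.8], [0.503, -0.533, 0, 0, 0, -162.8], [0.503, -0.533, 0, 0, 0, -162.8], [0.503, -0.533, 0, 0, 0, -162.8], [0.503, -0.533, 0, 0, 0, -162.8], [0.503, -0.533, 0, 0, 0, -162.8], [0.503, -0.533, 0, 0, 0, -162.8]], hand=0.093)

```text
time: 3.12
position: [0.4636, 0.2042, 0.2356]
orientation: [0.3, 3.126, 0.004]
force: [0.2, -1.2, 0.5]
finger_gap: 0.0932
```

```bash
python3 - <<'E'
from h import *
rel([.462,.199,.1],188)
E
```

```text
pos [0.4636 0.2042 0.2356] psi 169.05 tilt z [ 0.0013  0.0027 -1.    ] t 3.12 F [ 0.2 -1.2  0.5] gap 0.0932
rel [ 0.0007 -0.0058  0.1355] [  0.16   0.07 -18.95]
```

Call:
drive_tool(plan=[[0, 0, 0.02, 0, 0, -19], [0, 0, 0.04, 0, 0, -19], [0, 0, 0.08, 0, 0, -19], [0, 0, 0.11, 0, 0, -19], [0, 0, 0.12, 0, 0, -19], [0, 0, 0.12, 0, 0, -19], [0, 0, 0.12, 0, 0, -19]])

```text
time: 3.7
position: [0.4629, 0.1988, 0.1163]
orientation: [-0.203, 3.135, 0.0]
force: [-0.7, -0.6, -0.4]
finger_gap: 0.0931
```

```bash
python3 - <<'E'
from h import *
from rig import viewer
rel([.462,.199,.028],188)
for n in ["top","scene"]:
    im=viewer.grab_frame(n)["frame"][:,:,::-1]
    im=im[140:300,130:330] if n=="top" else im[180:340,130:330]
    cv2.imwrite(f"pics/g_{n}.png",cv2.convertScaleAbs(cv2.resize(im,None,fx=3.5,fy=3.5,interpolation=cv2.INTER_CUBIC),alpha=1.5))
E
```

```text
pos [0.4629 0.1988 0.1163] psi -172.59 tilt z [ 1.e-04  0.e+00 -1.e+00] t 3.7 F [-0.7 -0.6 -0.4] gap 0.0931
rel [0.0008 0.0003 0.0883] [ 0.    0.01 -0.59]
```

View pics/g_top.png

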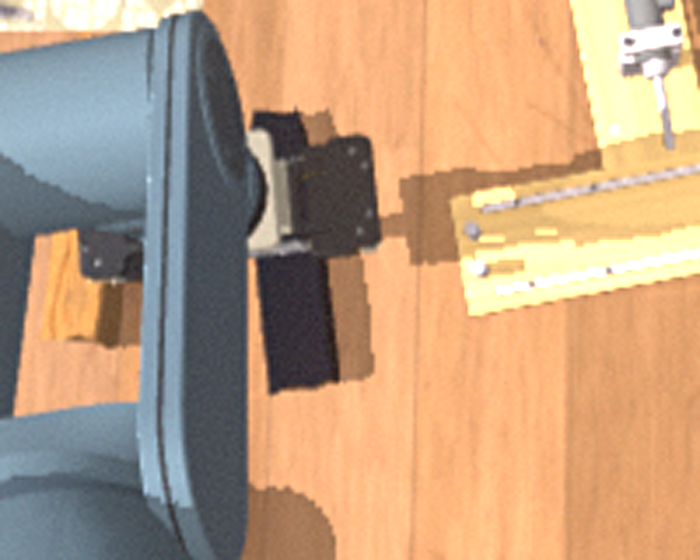

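View pics/g_scene.png

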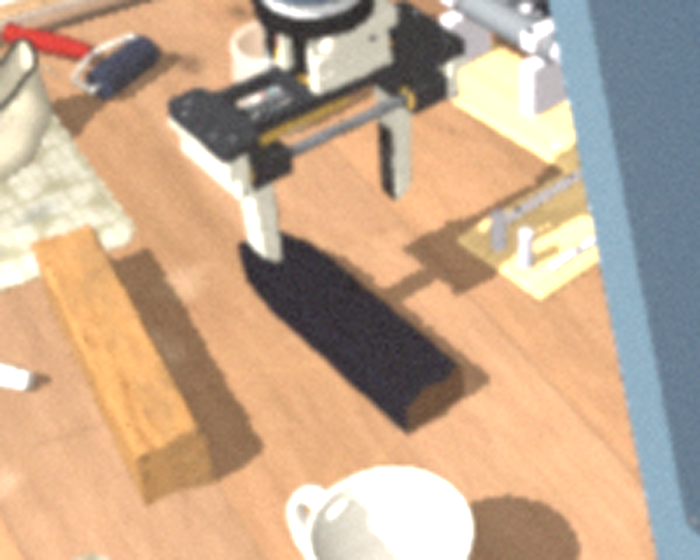

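Call:
drive_tool(plan=[[0, 0, 0.03, 0, 0, 0], [0, 0, 0.06, 0, 0, 0], [0, 0, 0.08, 0, 0, 0], [0, 0, 0.088, 0, 0, 0], [0, 0, 0.088, 0, 0, 0], [0, 0, 0.088, 0, 0, 0]])

```text
time: 4.3
position: [0.4636, 0.199, 0.029]
orientation: [-0.204, 3.133, 0.0]
force: [1.3, -0.6, 0.5]
finger_gap: 0.0931
```

Call:
drive_tool(plan=[[0, 0, 0, 0, 0, 0], [0, 0, 0, 0, 0, 0], [0, 0, 0, 0, 0, 0], [0, 0, 0, 0, 0, 0], [0, 0, 0, 0, 0, 0], [0, 0, 0, 0, 0, 0], [0, 0, 0, 0, 0, 0], [0, 0, 0, 0, 0, 0]], hand=0.03)

```text
time: 4.97
position: [0.4626, 0.1991, 0.0279]
orientation: [-0.204, 3.134, 0.001]
force: [-0.6, 2.2, 2.4]
finger_gap: 0.0507
```

Call:
drive_tool(plan=[[0, 0, -0.015, 0, 0, 0], [0, 0, -0.03, 0, 0, 0], [0, 0, -0.05, 0, 0, 0], [0, 0, -0.07, 0, 0, 0], [0, 0, -0.09, 0, 0, 0], [0, 0, -0.1, 0, 0, 0], [0, 0, -0.1, 0, 0, 0], [0, 0, -0.1, 0, 0, 0]])

```text
time: 5.63
position: [0.4622, 0.1987, 0.1272]
orientation: [0.204, -3.135, 0.0]
force: [-1.3, -0.3, -4.0]
finger_gap: 0.0506
```

```bash
python3 - <<'E'
from h import *
from rig import viewer
rel(rest(0,32,128),101.35)
im=viewer.grab_frame("scene")["frame"][:,:,::-1][150:340,130:330]
cv2.imwrite(f"pics/l_s.png",cv2.convertScaleAbs(cv2.resize(im,None,fx=3,fy=3,interpolation=cv2.INTER_CUBIC),alpha=1.5))
E
```

```text
pos [0.4622 0.1987 0.1272] psi -172.56 tilt z [-1.e-04 -2.e-04 -1.e+00] t 5.63 F [-1.3 -0.3 -4. ] gap 0.0506
rel [ 0.0136 -0.2667 -0.0007] [-1.000e-02 -0.000e+00  8.609e+01]
```

View pics/l_s.png

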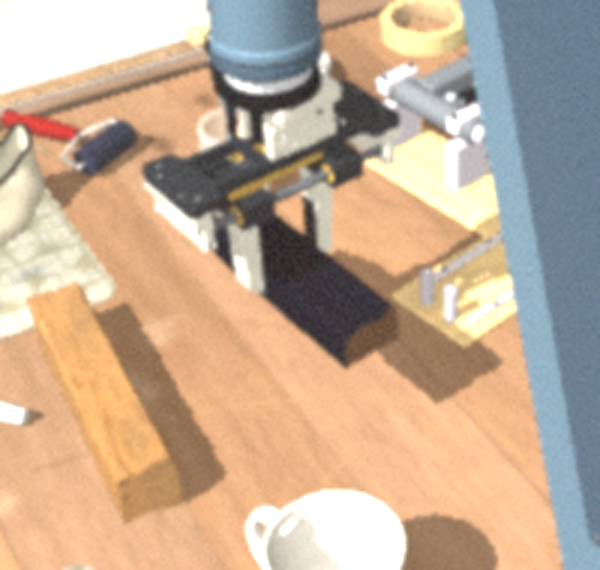

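Call:
drive_tool(plan=[[0.001, -0.007, -0.01, 0, 0, 3], [0.001, -0.02, -0.02, 0, 0, 7], [0.002, -0.035, -0.03, 0, 0, 12], [0.003, -0.055, -0.03, 0, 0, 18], [0.004, -0.075, -0.03, 0, 0, 24], [0.005, -0.095, -0.03, 0, 0, 30], [0.006, -0.115, -0.03, 0, 0, 36], [0.007, -0.135, -0.03, 0, 0, 42], [0.008, -0.155, -0.03, 0, 0, 48], [0.009, -0.175, -0.03, 0, 0, 54], [0.01, -0.195, -0.03, 0, 0, 60], [0.011, -0.215, -0.03, 0, 0, 66], [0.012, -0.232, -0.03, 0, 0, 72], [0.0125, -0.246, -0.03, 0, 0, 77], [0.013, -0.256, -0.03, 0, 0, 81], [0.0133, -0.263, -0.025, 0, 0, 84], [0.0135, -0.2665, -0.02, 0, 0, 86.1], [0.0135, -0.2665, -0.01, 0, 0, 86.1], [0.0135, -0.2665, 0, 0, 0, 86.1], [0.0135, -0.2665, 0, 0, 0, 86.1]])

```text
time: 7.35
position: [0.4813, -0.0662, 0.1244]
orientation: [-1.986, -2.427, 0.003]
force: [-1.1, -0.0, -4.6]
finger_gap: 0.0508
```

```bash
python3 - <<'E'
from h import *
from rig import viewer
rel(rest(0,32,36),101.35)
for n in ["top","scene"]:
    c=Cam(viewer.grab_frame(n));im=c.im[:,:,::-1]
    im=im[100:250,220:420] if n=="top" else im[130:290,200:400]
    cv2.imwrite(f"pics/p_{n}.png",cv2.convertScaleAbs(cv2.resize(im,None,fx=3.5,fy=3.5,interpolation=cv2.INTER_CUBIC),alpha=1.3))
E
```

```text
pos [ 0.4813 -0.0662  0.1244] psi 101.4 tilt z [-0.0058  0.0023 -1.    ] t 7.35 F [-1.1 -0.  -4.6] gap 0.0508
rel [-0.002   0.0021  0.0884] [-0.3  -0.2   0.05]
```

View pics/p_top.png

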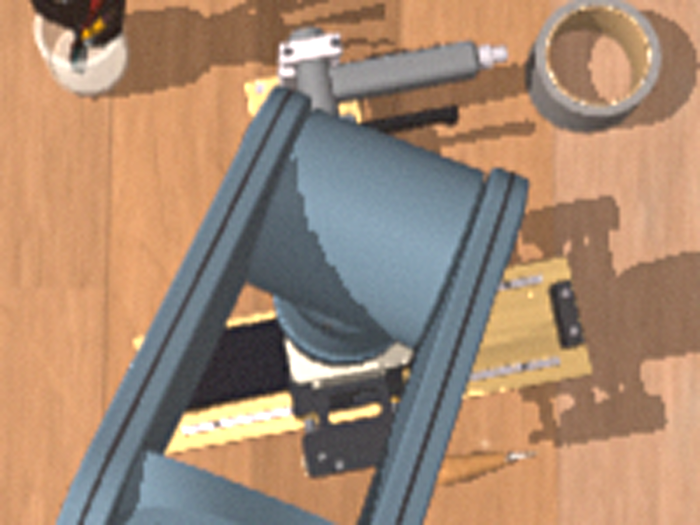

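View pics/p_scene.png

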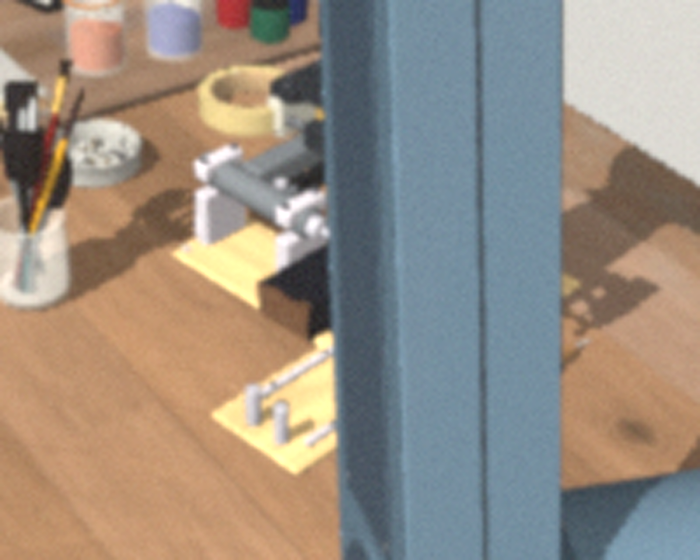

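Call:
drive_tool(plan=[[-0.005, 0, 0, 0, 0, 0], [-0.005, 0, 0.015, 0, 0, 0], [-0.005, 0, 0.035, 0, 0, 0], [-0.005, 0, 0.055, 0, 0, 0], [-0.005, 0, 0.065, 0, 0, 0], [-0.005, 0, 0.065, 0, 0, 0], [-0.005, 0, 0.065, 0, 0, 0], [-0.005, 0, 0.065, 0, 0, 0]])

```text
time: 8.12
position: [0.4855, -0.0725, 0.0637]
orientation: [1.99, 2.429, 0.001]
force: [0.2, -0.8, -2.2]
finger_gap: 0.0508
```

```bash
python3 - <<'E'
from h import *
from rig import viewer
rel(rest(0,27,34),101.35)
for n in ["top","scene"]:
    c=Cam(viewer.grab_frame(n));im=c.im[:,:,::-1]
    im=im[160:240,250:350] if n=="top" else im[180:280,240:340]
    cv2.imwrite(f"pics/q_{n}.png",cv2.convertScaleAbs(cv2.resize(im,None,fx=6,fy=6,interpolation=cv2.INTER_CUBIC),alpha=1.5))
E
```

```text
pos [ 0.4855 -0.0725  0.0637] psi 101.35 tilt z [ 1.8e-03 -7.0e-04 -1.0e+00] t 8.12 F [ 0.2 -0.8 -2.2] gap 0.0508
rel [ 0.0004 -0.0013  0.0297] [0.09 0.06 0.  ]
```

View pics/q_top.png

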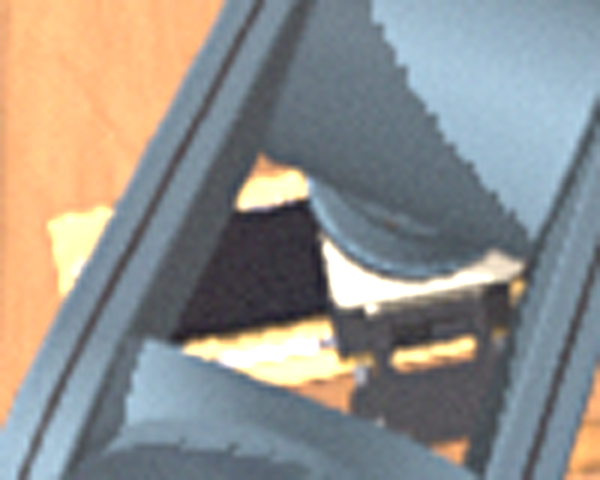

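View pics/q_scene.png

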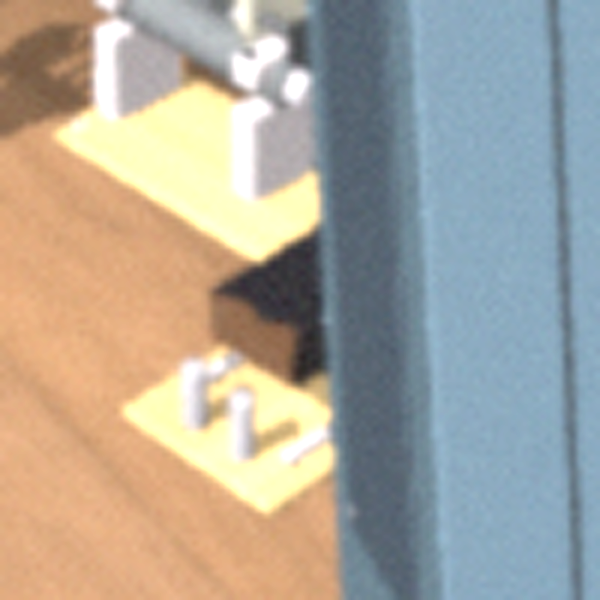

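```bash
python3 - <<'E'
from h import *
from rig import viewer
c=Cam(viewer.grab_frame("scene"));t=Cam(viewer.grab_frame("top"))
for P in [(26,138,36),(-26,138,36),(26,138,60),(-26,138,60),(15,157,40),(-15,157,40),(15,157,6),(-15,157,6)]:
    print(P,((c.proj(rest(*P))[0]+.5-[240,180])*6).round(),((t.proj(rest(*P))[0]+.5-[250,160])*6).round())
for P in [(-26,60,62),(26,60,62),(-26,60,36),(26,60,36),(26,100,62),(-26,100,62),(-26,100,36)]:
    print(P,((t.proj(rest(*P))[0]+.5-[250,160])*6).round())
E
```

```text
(26, 138, 36) [210. 340.] [127. 244.]
(-26, 138, 36) [293. 394.] [148. 359.]
(26, 138, 60) [210. 297.] [123. 236.]
(-26, 138, 60) [294. 351.] [145. 354.]
(15, 157, 40) [196. 363.] [ 88. 275.]
(-15, 157, 40) [244. 395.] [100. 342.]
(15, 157, 6) [197. 423.] [ 94. 284.]
(-15, 157, 6) [244. 454.] [106. 349.]
(-26, 60, 62) [324. 320.]
(26, 60, 62) [301. 202.]
(-26, 60, 36) [323. 326.]
(26, 60, 36) [300. 211.]
(26, 100, 62) [210. 219.]
(-26, 100, 62) [232. 337.]
(-26, 100, 36) [233. 343.]
```

Call:
drive_tool(plan=[[0, -0.0017, 0.0, 0, 0, 0], [0, -0.0017, 0.008, 0, 0, 0], [0, -0.0017, 0.016, 0, 0, 0], [0, -0.0017, 0.022, 0, 0, 0], [0, -0.0017, 0.025, 0, 0, 0], [0, -0.0017, 0.026, 0, 0, 0], [0, -0.0017, 0.026, 0, 0, 0]])

```text
time: 8.9
position: [0.4825, -0.0723, 0.036]
orientation: [-1.99, -2.429, 0.001]
force: [1.2, -0.4, -3.3]
finger_gap: 0.0505
```

```bash
python3 - <<'E'
from h import *
from rig import viewer
rel(rest(0,27,34),101.35)
for n in ["top","scene"]:
    c=Cam(viewer.grab_frame(n));im=c.im[:,:,::-1]
    im=im[160:240,250:350] if n=="top" else im[180:280,240:340]
    cv2.imwrite(f"pics/q1_{n}.png",cv2.convertScaleAbs(cv2.resize(im,None,fx=6,fy=6,interpolation=cv2.INTER_CUBIC),alpha=1.5))
E
```

```text
pos [ 0.4825 -0.0723  0.036 ] psi 101.34 tilt z [-1.2e-03  5.0e-04 -1.0e+00] t 8.9 F [ 1.2 -0.4 -3.3] gap 0.0505
rel [-0.0004  0.0016  0.002 ] [-0.06 -0.04 -0.01]
```

View pics/q1_top.png

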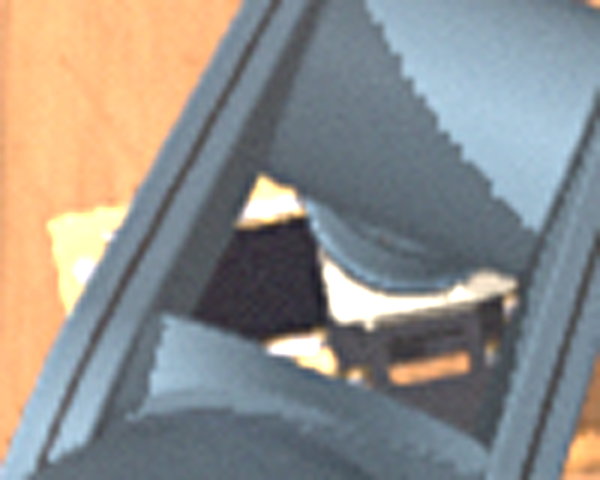

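View pics/q1_scene.png

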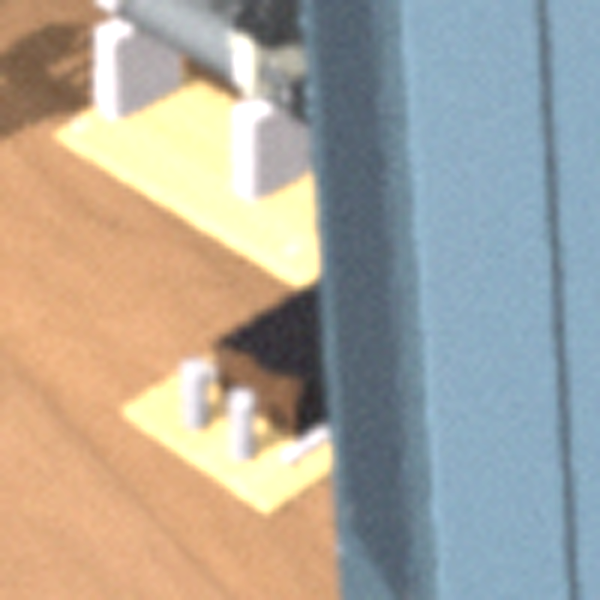

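Call:
drive_tool(plan=[[0, 0, 0, 0, 0, 0], [0, 0, 0, 0, 0, 0], [0, 0, 0, 0, 0, 0], [0, 0, 0, 0, 0, 0]])

```text
time: 9.33
position: [0.4829, -0.0725, 0.0369]
orientation: [1.991, 2.43, 0.0]
force: [0.3, -0.4, -2.7]
finger_gap: 0.0506
```

```bash
python3 - <<'E'
from h import *
rel(rest(0,27,34),101.35)
E
```

```text
pos [ 0.4829 -0.0725  0.0369] psi 101.34 tilt z [ 4.e-04 -1.e-04 -1.e+00] t 9.33 F [ 0.3 -0.4 -2.7] gap 0.0506
rel [-0.0002  0.0012  0.0029] [ 0.02  0.01 -0.01]
```

Call:
drive_tool(plan=[[0, 0.0008, 0.001, 0, 0, 0], [0, 0.0008, 0.002, 0, 0, 0], [0, 0.0008, 0.003, 0, 0, 0], [0, 0.0008, 0.0035, 0, 0, 0], [0, 0.0008, 0.0035, 0, 0, 0]])

```text
time: 9.75
position: [0.4838, -0.0723, 0.0339]
orientation: [1.991, 2.43, 0.0]
force: [-2.5, 0.9, 5.4]
finger_gap: 0.051
```

Call:
drive_tool(plan=[[0.002, 0, -0.0007, 0, 0, 0], [0.004, 0, -0.0007, 0, 0, 0], [0.006, 0, -0.0007, 0, 0, 0], [0.008, 0, -0.0007, 0, 0, 0], [0.009, 0, -0.0007, 0, 0, 0], [0.01, 0, -0.0007, 0, 0, 0], [0.011, 0, -0.0007, 0, 0, 0], [0.011, 0, -0.0007, 0, 0, 0]])

```text
time: 10.42
position: [0.4815, -0.0613, 0.0339]
orientation: [1.991, 2.43, 0.0]
force: [0.6, -0.9, -0.9]
finger_gap: 0.0508
```

Call:
drive_tool(plan=[[0.001, 0, 0, 0, 0, 0], [0.0015, 0, 0, 0, 0, 0], [0.002, 0, 0, 0, 0, 0], [0.002, 0, 0, 0, 0, 0]])

```text
time: 10.75
position: [0.4813, -0.06, 0.0339]
orientation: [1.99, 2.429, -0.001]
force: [0.4, -5.5, -2.5]
finger_gap: 0.051
```

Call:
drive_tool(plan=[[0.001, 0, 0, 0, 0, 0], [0.0015, 0, 0, 0, 0, 0], [0.002, 0, 0, 0, 0, 0], [0.002, 0, 0, 0, 0, 0]])

```text
time: 11.08
position: [0.4814, -0.0596, 0.034]
orientation: [1.988, 2.428, -0.003]
force: [0.4, -11.1, -4.4]
finger_gap: 0.0507
```

Call:
drive_tool(plan=[[-0.001, 0, 0, 0, 0, 0], [-0.001, 0, 0, 0, 0, 0], [-0.001, 0, 0, 0, 0, 0], [-0.001, 0, 0, 0, 0, 0], [-0.001, 0, 0, 0, 0, 0], [-0.001, 0, 0, 0, 0, 0], [-0.001, 0, -0.01, 0, 0, 0], [-0.001, 0, -0.03, 0, 0, 0], [-0.001, 0, -0.06, 0, 0, 0], [-0.001, 0, -0.1, 0, 0, 0], [-0.001, 0, -0.13, 0, 0, 0], [-0.001, 0, -0.14, 0, 0, 0], [-0.001, 0, -0.14, 0, 0, 0]], hand=0.09)

```text
time: 12.17
position: [0.4828, -0.0591, 0.1775]
orientation: [1.987, 2.425, 0.004]
force: [-0.5, 0.0, -1.1]
finger_gap: 0.0899
```

```bash
python3 - <<'E'
from h import *
from rig import viewer
rel(rest(189,-72,174),101.35)
for n in ["top","scene"]:
    c=Cam(viewer.grab_frame(n));im=c.im[:,:,::-1]
    im=im[160:240,250:350] if n=="top" else im[180:280,240:340]
    cv2.imwrite(f"pics/q2_{n}.png",cv2.convertScaleAbs(cv2.resize(im,None,fx=6,fy=6,interpolation=cv2.INTER_CUBIC),alpha=1.5))
E
```

```text
pos [ 0.4828 -0.0591  0.1775] psi 101.35 tilt z [ 0.0067 -0.0024 -1.    ] t 12.17 F [-0.5  0.  -1.1] gap 0.0899
rel [-0.1123  0.1878  0.005 ] [ 0.35  0.21 -0.  ]
```

View pics/q2_scene.png

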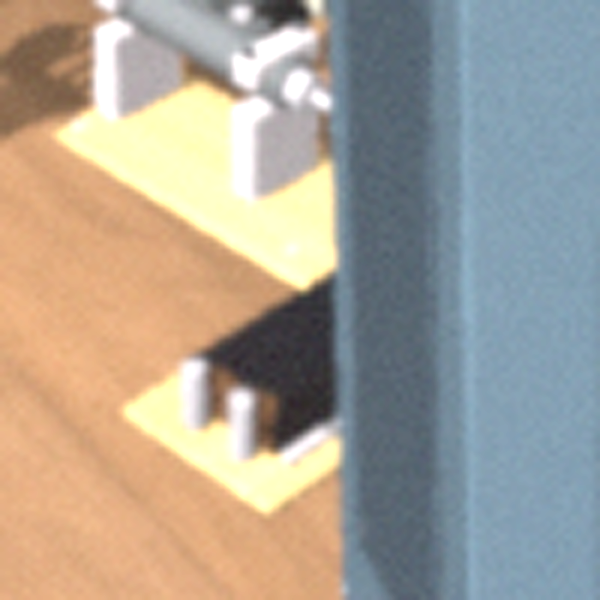

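View pics/q2_top.png

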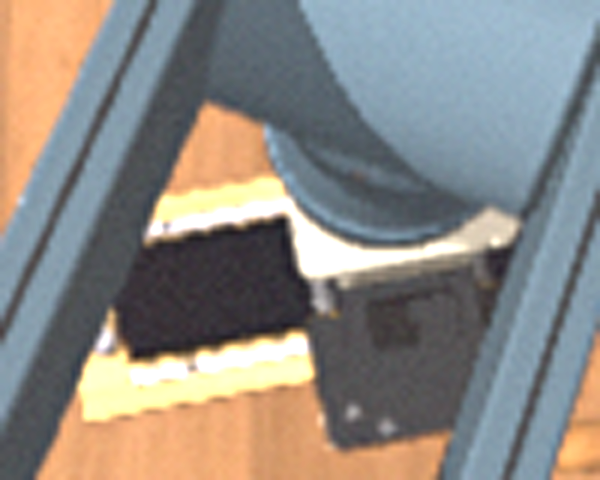

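Call:
drive_tool(plan=[[-0.02, 0.034, 0, 0, 0, 0], [-0.04, 0.067, 0, 0, 0, 0], [-0.06, 0.1, 0, 0, 0, 0], [-0.08, 0.134, 0, 0, 0, 0], [-0.1, 0.167, 0, 0, 0, 0], [-0.112, 0.188, 0, 0, 0, 0], [-0.112, 0.188, 0, 0, 0, 0], [-0.112, 0.188, 0, 0, 0, 0], [-0.112, 0.188, 0.03, 0, 0, 0], [-0.112, 0.188, 0.05, 0, 0, 0], [-0.112, 0.188, 0.05, 0, 0, 0], [-0.112, 0.188, 0.05, 0, 0, 0]], hand=0.09)

```text
time: 13.27
position: [0.6848, -0.1304, 0.1218]
orientation: [-1.987, -2.426, 0.003]
force: [-0.5, -0.9, -0.0]
finger_gap: 0.0903
```

```bash
python3 - <<'E'
from h import *
from rig import viewer
rel(rest(189,-72,70),101.35)
for n in ["top","scene"]:
    c=Cam(viewer.grab_frame(n));im=c.im[:,:,::-1]
    im=im[80:240,240:440] if n=="top" else im[120:280,200:400]
    cv2.imwrite(f"pics/q3_{n}.png",cv2.convertScaleAbs(cv2.resize(im,None,fx=3.7,fy=3.7,interpolation=cv2.INTER_CUBIC),alpha=1.5))
E
```

```text
pos [ 0.6848 -0.1304  0.1218] psi 101.35 tilt z [-0.0054  0.002  -1.    ] t 13.27 F [-0.5 -0.9 -0. ] gap 0.0903
rel [-0.0029  0.004   0.0518] [-0.28 -0.17  0.  ]
```

View pics/q3_scene.png

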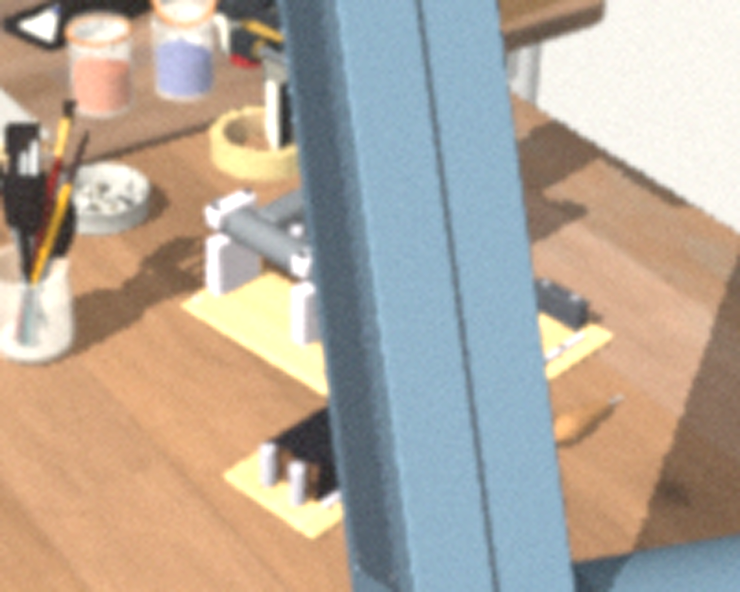

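View pics/q3_top.png

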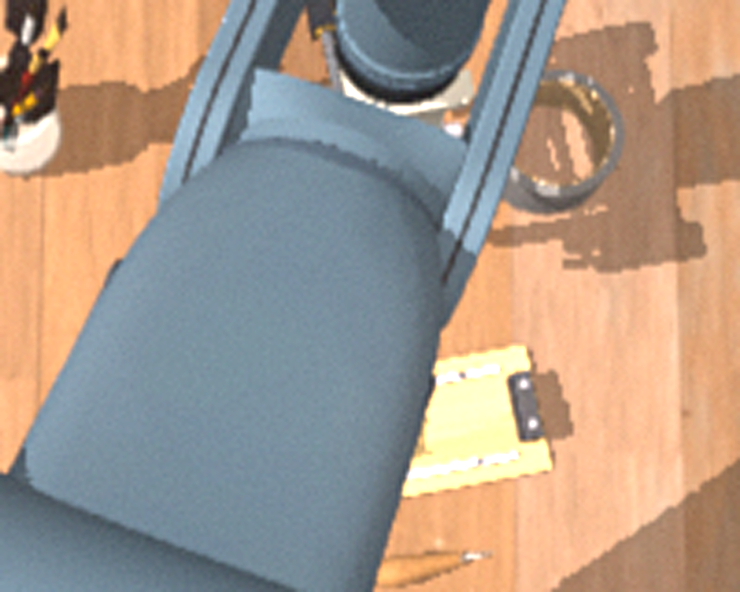

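Call:
drive_tool(plan=[[-0.001, 0.002, 0, 0, 0, 0], [-0.001, 0.002, 0, 0, 0, 0], [-0.001, 0.002, 0, 0, 0, 0], [-0.001, 0.002, 0, 0, 0, 0], [-0.001, 0.002, 0, 0, 0, 0]], hand=0.093)

```text
time: 13.78
position: [0.6895, -0.1321, 0.1243]
orientation: [1.991, 2.43, 0.0]
force: [-0.9, 0.1, -0.3]
finger_gap: 0.0932
```

```bash
python3 - <<'E'
from h import *
rel(rest(189,-72,70),101.35)
E
```

```text
pos [ 0.6895 -0.1321  0.1243] psi 101.34 tilt z [ 6.e-04 -2.e-04 -1.e+00] t 13.78 F [-0.9  0.1 -0.3] gap 0.0932
rel [-0.0001 -0.0006  0.0543] [ 0.03  0.02 -0.01]
```

Call:
drive_tool(plan=[[0, 0, 0.01, 0, 0, 0], [0, 0, 0.02, 0, 0, 0], [0, 0, 0.03, 0, 0, 0], [0, 0, 0.04, 0, 0, 0], [0, 0, 0.05, 0, 0, 0], [0, 0, 0.054, 0, 0, 0], [0, 0, 0.054, 0, 0, 0], [0, 0, 0.054, 0, 0, 0], [0, 0, 0.054, 0, 0, 0]])

```text
time: 14.53
position: [0.6898, -0.1322, 0.0703]
orientation: [1.991, 2.429, 0.001]
force: [-0.1, -0.1, -0.0]
finger_gap: 0.0931
```

Call:
drive_tool(plan=[[0, 0, 0, 0, 0, 0], [0, 0, 0, 0, 0, 0], [0, 0, 0, 0, 0, 0], [0, 0, 0, 0, 0, 0], [0, 0, 0, 0, 0, 0], [0, 0, 0, 0, 0, 0]], hand=0.02)

```text
time: 15.03
position: [0.6881, -0.1325, 0.07]
orientation: [-1.99, -2.429, 0.003]
force: [-5.4, -2.5, 3.2]
finger_gap: 0.0578
```

Call:
drive_tool(plan=[[0, 0, 0, 0, 0, 0], [0, 0, 0, 0, 0, 0], [0, 0, 0, 0, 0, 0], [0, 0, 0, 0, 0, 0]])

```text
time: 15.37
position: [0.6901, -0.1318, 0.0698]
orientation: [1.991, 2.429, 0.002]
force: [2.0, 1.0, -1.7]
finger_gap: 0.038
```

Call:
drive_tool(plan=[[0, 0, 0, 0, 0, 0], [0, 0, 0, 0, 0, 0], [0, 0, 0, 0, 0, 0], [0, 0, 0, 0, 0, 0]])

```text
time: 15.7
position: [0.6901, -0.1318, 0.0698]
orientation: [1.99, 2.429, 0.001]
force: [6.0, 1.5, -3.9]
finger_gap: 0.0378
```

Call:
drive_tool(plan=[[0, 0, 0, 0, 0, 0], [0, 0, 0, 0, 0, 0], [0, 0, 0, 0, 0, 0], [0, 0, 0, 0, 0, 0], [0, 0, 0, 0, 0, 0]])

```text
time: 16.12
position: [0.6901, -0.1318, 0.0698]
orientation: [1.99, 2.429, 0.002]
force: [5.7, 1.4, -4.1]
finger_gap: 0.0381
```

Call:
drive_tool(plan=[[0, 0, 0, 0, 0, 0], [0, 0, 0, 0, 0, 0], [0, 0, 0, 0, 0, 0], [0, 0, 0, 0, 0, 0], [0, 0, 0, 0, 0, 0], [0, 0, 0, 0, 0, 0], [0, 0, 0, 0, 0, 0], [0, 0, 0, 0, 0, 0], [0, 0, -0.015, 0, 0, 0], [0, 0, -0.04, 0, 0, 0], [0, 0, -0.07, 0, 0, 0], [0, 0, -0.1, 0, 0, 0], [0, 0, -0.105, 0, 0, 0], [0, 0, -0.105, 0, 0, 0]], hand=0.093)

```text
time: 17.28
position: [0.6911, -0.1323, 0.1784]
orientation: [1.987, 2.426, 0.004]
force: [0.8, -0.0, -0.4]
finger_gap: 0.0929
```

```bash
python3 - <<'E'
from h import *
rel(rest(0,110,174),101.35)
E
```

```text
pos [ 0.6911 -0.1323  0.1784] psi 101.35 tilt z [ 0.0062 -0.0021 -1.    ] t 17.28 F [ 0.8 -0.  -0.4] gap 0.0929
rel [ 0.1825 -0.1911  0.0027] [0.32 0.19 0.  ]
```

Call:
drive_tool(plan=[[0.03, -0.031, 0, 0, 0, 0], [0.06, -0.062, 0, 0, 0, 0], [0.09, -0.093, 0, 0, 0, 0], [0.12, -0.125, 0, 0, 0, 0], [0.15, -0.156, 0, 0, 0, 0], [0.17, -0.177, 0, 0, 0, 0], [0.1825, -0.1905, 0, 0, 0, 0], [0.1825, -0.1905, 0, 0, 0, 0], [0.1825, -0.1905, 0.03, 0, 0, 0], [0.1825, -0.1905, 0.06, 0, 0, 0], [0.1825, -0.1905, 0.08, 0, 0, 0], [0.1825, -0.1905, 0.08, 0, 0, 0], [0.1825, -0.1905, 0.08, 0, 0, 0], [0.1825, -0.1905, 0.08, 0, 0, 0], [0.1825, -0.1905, 0.08, 0, 0, 0]])

```text
time: 18.53
position: [0.468, 0.0091, 0.0959]
orientation: [1.99, 2.428, 0.002]
force: [-1.5, -0.3, 0.3]
finger_gap: 0.093
```

```bash
python3 - <<'E'
from h import *
from rig import viewer
rel(rest(0,110,33),101.35)
for n in ["top","scene"]:
    c=Cam(viewer.grab_frame(n));im=c.im[:,:,::-1]
    im=im[80:240,240:440] if n=="top" else im[120:280,200:400]
    cv2.imwrite(f"pics/q4_{n}.png",cv2.convertScaleAbs(cv2.resize(im,None,fx=3.7,fy=3.7,interpolation=cv2.INTER_CUBIC),alpha=1.5))
E
```

```text
pos [0.468  0.0091 0.0959] psi 101.32 tilt z [ 2.2e-03 -5.0e-04 -1.0e+00] t 18.53 F [-1.5 -0.3  0.3] gap 0.093
rel [-0.     -0.0003  0.0629] [ 0.12  0.05 -0.03]
```

View pics/q4_scene.png

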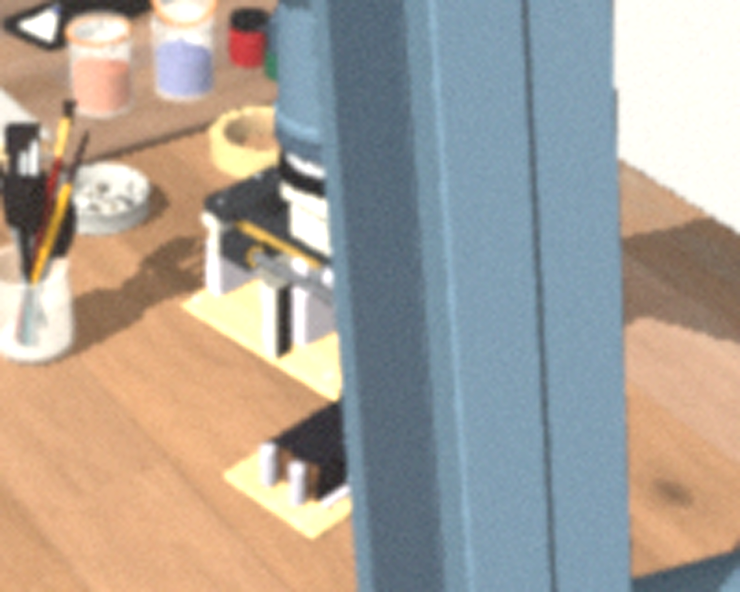

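View pics/q4_top.png

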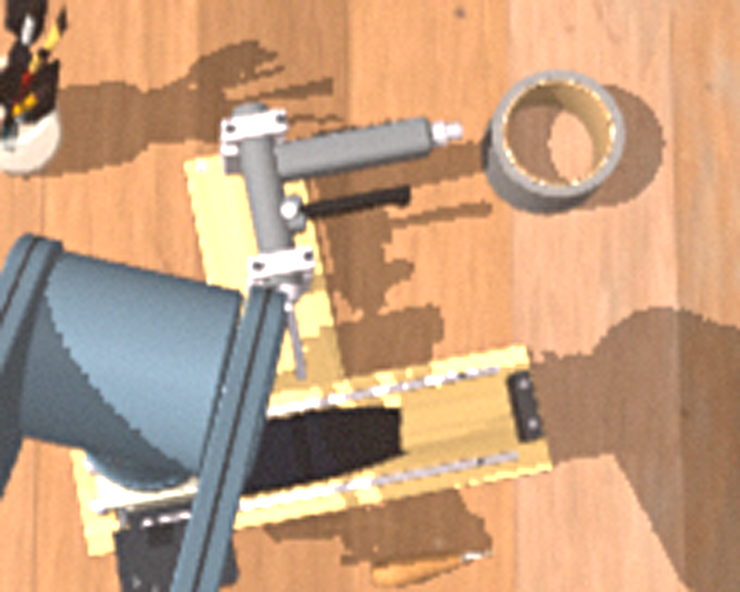

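Call:
drive_tool(plan=[[0, 0, 0.015, 0, 0, 0], [0, 0, 0.03, 0, 0, 0], [0, 0, 0.045, 0, 0, 0], [0, 0, 0.056, 0, 0, 0], [0, 0, 0.061, 0, 0, 0], [0, 0, 0.061, 0, 0, 0], [0, 0, 0.061, 0, 0, 0], [0, 0, 0.061, 0, 0, 0]])

```text
time: 19.3
position: [0.4675, 0.0093, 0.0347]
orientation: [1.99, 2.429, 0.001]
force: [-0.0, 0.0, 0.1]
finger_gap: 0.0928
```

Call:
drive_tool(plan=[[0, 0, 0, 0, 0, 0], [0, 0, 0, 0, 0, 0], [0, 0, 0, 0, 0, 0], [0, 0, 0, 0, 0, 0], [0, 0, 0, 0, 0, 0], [0, 0, 0, 0, 0, 0], [0, 0, 0, 0, 0, 0], [0, 0, 0, 0, 0, 0], [0, 0, 0, 0, 0, 0]], hand=0.03)

```text
time: 20.05
position: [0.467, 0.0094, 0.0339]
orientation: [1.991, 2.43, 0.0]
force: [1.4, -0.2, -0.1]
finger_gap: 0.0504
```

```bash
python3 - <<'E'
from h import *
rel(rest(0,110,33),101.35)
E
```

```text
pos [0.467  0.0094 0.0339] psi 101.33 tilt z [ 5.e-04 -1.e-04 -1.e+00] t 20.05 F [ 1.4 -0.2 -0.1] gap 0.0504
rel [-0.0006  0.0008  0.0009] [ 0.02  0.01 -0.02]
```

Call:
drive_tool(plan=[[-0.003, 0, 0, 0, 0, 0], [-0.008, 0, 0, 0, 0, 0], [-0.014, 0, 0, 0, 0, 0], [-0.02, 0, 0, 0, 0, 0], [-0.026, 0, 0, 0, 0, 0], [-0.032, 0, 0, 0, 0, 0], [-0.038, 0, 0, 0, 0, 0], [-0.044, 0, 0, 0, 0, 0], [-0.05, 0, 0, 0, 0, 0], [-0.056, 0, 0, 0, 0, 0], [-0.062, 0, 0, 0, 0, 0], [-0.067, 0, 0, 0, 0, 0], [-0.071, 0, 0, 0, 0, 0], [-0.074, 0, 0, 0, 0, 0], [-0.076, 0, 0, 0, 0, 0], [-0.076, 0, 0, 0, 0, 0], [-0.076, 0, 0, 0, 0, 0]])

```text
time: 21.47
position: [0.4817, -0.0656, 0.0339]
orientation: [1.991, 2.43, -0.001]
force: [-2.1, 1.3, 3.5]
finger_gap: 0.0507
```

Call:
drive_tool(plan=[[-0.001, 0, 0, 0, 0, 0], [-0.002, 0, 0, 0, 0, 0], [-0.003, 0, 0, 0, 0, 0], [-0.003, 0, 0, 0, 0, 0], [-0.003, 0, 0, 0, 0, 0]])

```text
time: 21.88
position: [0.4821, -0.0677, 0.0339]
orientation: [-1.991, -2.43, -0.0]
force: [-1.1, 5.9, 5.4]
finger_gap: 0.0503
```

```bash
python3 - <<'E'
from h import *
rel(rest(0,30,33),101.35)
E
```

```text
pos [ 0.4821 -0.0677  0.0339] psi 101.35 tilt z [-2.e-04  3.e-04 -1.e+00] t 21.88 F [-1.1  5.9  5.4] gap 0.0503
rel [-0.002   0.0011  0.0009] [-0.01 -0.02 -0.  ]
```

Call:
drive_tool(plan=[[-0.001, 0, 0, 0, 0, 0], [-0.002, 0, 0, 0, 0, 0], [-0.002, 0, 0, 0, 0, 0], [-0.002, 0, 0, 0, 0, 0]])

```text
time: 22.22
position: [0.4825, -0.0697, 0.0339]
orientation: [-1.991, -2.43, -0.0]
force: [-0.9, 4.4, 5.3]
finger_gap: 0.0507
```

Call:
drive_tool(plan=[[-0.001, 0, 0, 0, 0, 0], [-0.0015, 0, 0, 0, 0, 0], [-0.0015, 0, 0, 0, 0, 0]])

```text
time: 22.47
position: [0.4828, -0.0711, 0.0339]
orientation: [-1.991, -2.43, -0.0]
force: [-0.6, 5.3, 4.5]
finger_gap: 0.0501
```

```bash
python3 - <<'E'
from h import *
from rig import viewer
rel(rest(0,30,33),101.35)
for n in ["top"]:
    c=Cam(viewer.grab_frame(n));im=c.im[:,:,::-1]
    im=im[150:230,300:400]
    cv2.imwrite(f"pics/q5_{n}.png",cv2.convertScaleAbs(cv2.resize(im,None,fx=7,fy=7,interpolation=cv2.INTER_CUBIC),alpha=1.5))
E
```

```text
pos [ 0.4828 -0.0711  0.0339] psi 101.34 tilt z [-2.e-04  4.e-04 -1.e+00] t 22.47 F [-0.6  5.3  4.5] gap 0.0501
rel [0.0015 0.0011 0.0009] [-0.01 -0.03 -0.01]
```

View pics/q5_top.png

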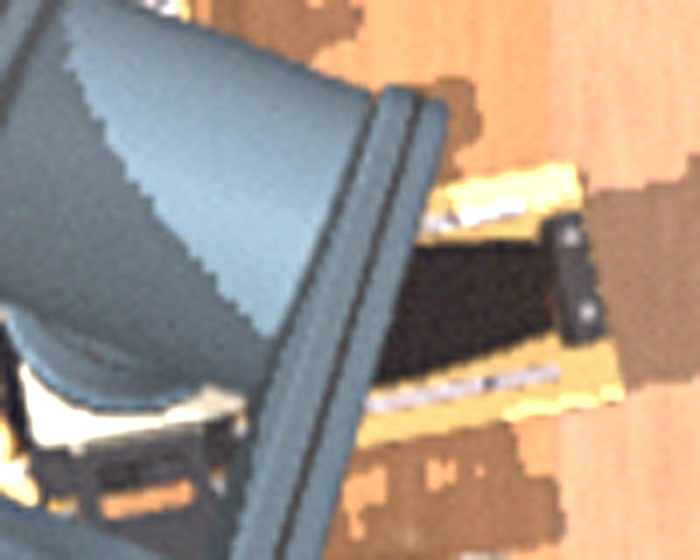

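Call:
drive_tool(plan=[[-0.001, 0, 0, 0, 0, 0], [-0.0015, 0, 0, 0, 0, 0], [-0.0015, 0, 0, 0, 0, 0]])

```text
time: 22.77
position: [0.4829, -0.0718, 0.0339]
orientation: [-1.99, -2.429, -0.001]
force: [-0.7, 8.3, 7.2]
finger_gap: 0.0503
```

Call:
drive_tool(plan=[[-0.001, 0, 0, 0, 0, 0], [-0.0015, 0, 0, 0, 0, 0], [-0.0015, 0, 0, 0, 0, 0]])

```text
time: 23.02
position: [0.4829, -0.0722, 0.0339]
orientation: [-1.99, -2.427, -0.003]
force: [-0.1, 13.4, 8.6]
finger_gap: 0.0505
```

Call:
drive_tool(plan=[[0.001, 0, 0, 0, 0, 0], [0.001, 0, 0, 0, 0, 0], [0.001, 0, 0, 0, 0, 0], [0.001, 0, 0, 0, 0, 0], [0.001, 0, 0, 0, 0, 0], [0.001, 0, 0, 0, 0, 0], [0.001, 0, -0.01, 0, 0, 0], [0.001, 0, -0.03, 0, 0, 0], [0.001, 0, -0.06, 0, 0, 0], [0.001, 0, -0.1, 0, 0, 0], [0.001, 0, -0.13, 0, 0, 0], [0.001, 0, -0.14, 0, 0, 0], [0.001, 0, -0.14, 0, 0, 0], [0.001, 0, -0.14, 0, 0, 0]], hand=0.092)

```text
time: 24.18
position: [0.4832, -0.0734, 0.174]
orientation: [1.991, 2.429, 0.0]
force: [0.8, 0.1, -0.1]
finger_gap: 0.0918
```

```bash
python3 - <<'E'
from h import *
from rig import viewer
rel(rest(189,-72,174),101.35)
for n in ["top"]:
    c=Cam(viewer.grab_frame(n));im=c.im[:,:,::-1]
    im=im[150:230,300:400]
    cv2.imwrite(f"pics/q6_{n}.png",cv2.convertScaleAbs(cv2.resize(im,None,fx=7,fy=7,interpolation=cv2.INTER_CUBIC),alpha=1.5))
E
```

```text
pos [ 0.4832 -0.0734  0.174 ] psi 101.34 tilt z [ 8.e-04 -4.e-04 -1.e+00] t 24.18 F [ 0.8  0.1 -0.1] gap 0.0918
rel [-0.0982  0.1902  0.0002] [ 0.04  0.03 -0.01]
```

View pics/q6_top.png

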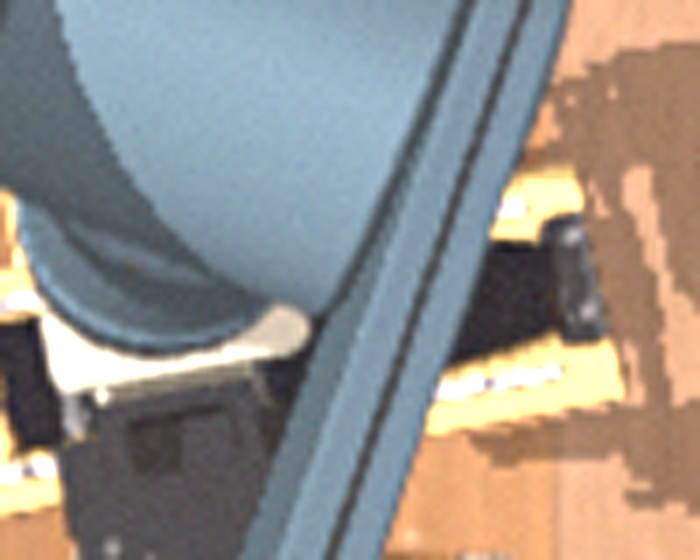

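The batten's dark end meets the block at about (555, 285) in the crop with no plywood gap. Now back to the trigger.

Call:
drive_tool(plan=[[-0.017, 0.034, 0, 0, 0, 0], [-0.035, 0.068, 0, 0, 0, 0], [-0.052, 0.1, 0, 0, 0, 0], [-0.07, 0.135, 0, 0, 0, 0], [-0.086, 0.167, 0, 0, 0, 0], [-0.098, 0.19, 0, 0, 0, 0], [-0.098, 0.19, 0, 0, 0, 0], [-0.098, 0.19, 0, 0, 0, 0], [-0.098, 0.19, 0.03, 0, 0, 0], [-0.098, 0.19, 0.05, 0, 0, 0], [-0.098, 0.19, 0.05, 0, 0, 0], [-0.098, 0.19, 0.05, 0, 0, 0], [-0.098, 0.19, 0.05, 0, 0, 0], [-0.098, 0.19, 0.05, 0, 0, 0], [-0.098, 0.19, 0.05, 0, 0, 0]], hand=0.093)

```text
time: 25.48
position: [0.6895, -0.1324, 0.1258]
orientation: [1.989, 2.428, 0.001]
force: [-0.8, 0.3, 0.5]
finger_gap: 0.093
```

```bash
python3 - <<'E'
from h import *
from rig import viewer
rel(rest(189.5,-72,70),101.35)
c=Cam(viewer.grab_frame("top"));im=c.im[:,:,::-1][100:240,250:410]
cv2.imwrite(f"pics/q7.png",cv2.convertScaleAbs(cv2.resize(im,None,fx=4,fy=4,interpolation=cv2.INTER_CUBIC),alpha=1.5))
E
```

```text
pos [ 0.6895 -0.1324  0.1258] psi 101.34 tilt z [ 0.0028 -0.001  -1.    ] t 25.48 F [-0.8  0.3  0.5] gap 0.093
rel [ 0.0002 -0.0002  0.0558] [ 0.14  0.09 -0.01]
```

View pics/q7.png

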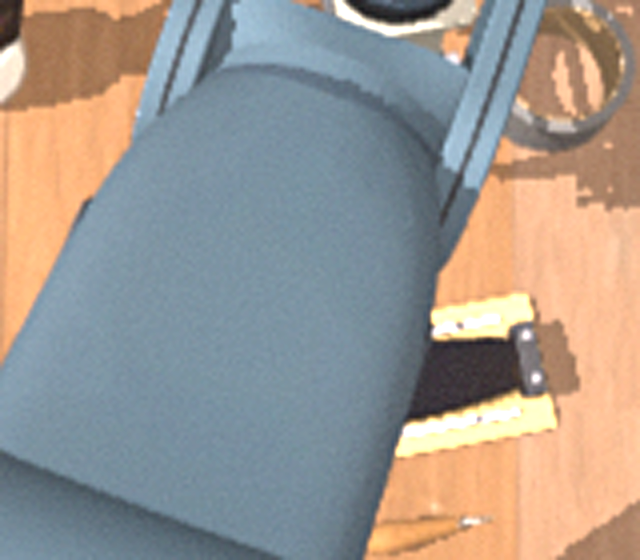

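Call:
drive_tool(plan=[[0, 0, 0.01, 0, 0, 0], [0, 0, 0.02, 0, 0, 0], [0, 0, 0.03, 0, 0, 0], [0, 0, 0.04, 0, 0, 0], [0, 0, 0.05, 0, 0, 0], [0, 0, 0.054, 0, 0, 0], [0, 0, 0.054, 0, 0, 0], [0, 0, 0.054, 0, 0, 0], [0, 0, 0.054, 0, 0, 0]])

```text
time: 26.28
position: [0.6893, -0.1323, 0.0703]
orientation: [1.991, 2.429, 0.0]
force: [-0.5, 0.4, -0.1]
finger_gap: 0.0932
```

Call:
drive_tool(plan=[[0, 0, 0, 0, 0, 0], [0, 0, 0, 0, 0, 0], [0, 0, 0, 0, 0, 0], [0, 0, 0, 0, 0, 0], [0, 0, 0, 0, 0, 0], [0, 0, 0, 0, 0, 0], [0, 0, 0, 0, 0, 0], [0, 0, 0, 0, 0, 0], [0, 0, 0, 0, 0, 0], [0, 0, 0, 0, 0, 0]], hand=0.02)

```text
time: 27.12
position: [0.6901, -0.1318, 0.0697]
orientation: [1.99, 2.429, 0.003]
force: [4.2, 0.4, -2.6]
finger_gap: 0.0379
```

Call:
drive_tool(plan=[[0, 0, 0, 0, 0, 0], [0, 0, 0, 0, 0, 0], [0, 0, 0, 0, 0, 0], [0, 0, 0, 0, 0, 0], [0, 0, 0, 0, 0, 0], [0, 0, 0, 0, 0, 0], [0, 0, 0, 0, 0, 0], [0, 0, 0, 0, 0, 0], [0, 0, 0, 0, 0, 0]])

```text
time: 27.87
position: [0.6901, -0.1319, 0.0698]
orientation: [1.99, 2.429, 0.002]
force: [5.6, 0.3, -3.7]
finger_gap: 0.0381
```

Call:
drive_tool(plan=[[0, 0, 0, 0, 0, 0], [0, 0, 0, 0, 0, 0], [0, 0, 0, 0, 0, 0], [0, 0, 0, 0, 0, 0], [0, 0, 0, 0, 0, 0], [0, 0, 0, 0, 0, 0], [0, 0, 0, 0, 0, 0], [0, 0, 0, 0, 0, 0], [0, 0, -0.015, 0, 0, 0], [0, 0, -0.04, 0, 0, 0], [0, 0, -0.07, 0, 0, 0], [0, 0, -0.1, 0, 0, 0], [0, 0, -0.105, 0, 0, 0], [0, 0, -0.105, 0, 0, 0], [0, 0, -0.105, 0, 0, 0]], hand=0.093)

```text
time: 29.12
position: [0.6888, -0.1318, 0.1745]
orientation: [-1.991, -2.43, -0.0]
force: [-0.1, 0.2, -0.3]
finger_gap: 0.0927
```

```bash
python3 - <<'E'
from h import *
rel([.43,.16,.25],101.35)
E
```

```text
pos [ 0.6888 -0.1318  0.1745] psi 101.35 tilt z [ 1.e-04  1.e-04 -1.e+00] t 29.12 F [-0.1  0.2 -0.3] gap 0.0927
rel [ 0.337  -0.1962 -0.0754] [ 0.   -0.01  0.  ]
```

Move away to see clearly.

Call:
drive_tool(plan=[[0, 0, -0.03, 0, 0, 0], [0.02, -0.03, -0.06, 0, 0, 0], [0.05, -0.05, -0.075, 0, 0, 0], [0.08, -0.07, -0.075, 0, 0, 0], [0.11, -0.09, -0.075, 0, 0, 0], [0.14, -0.11, -0.075, 0, 0, 0], [0.17, -0.13, -0.075, 0, 0, 0], [0.2, -0.15, -0.075, 0, 0, 0], [0.23, -0.17, -0.075, 0, 0, 0], [0.26, -0.19, -0.075, 0, 0, 0], [0.29, -0.196, -0.075, 0, 0, 0], [0.32, -0.196, -0.075, 0, 0, 0], [0.337, -0.196, -0.075, 0, 0, 0], [0.337, -0.196, -0.075, 0, 0, 0], [0.337, -0.196, -0.075, 0, 0, 0], [0.337, -0.196, -0.075, 0, 0, 0]])

```text
time: 30.45
position: [0.4301, 0.1592, 0.2487]
orientation: [-1.99, -2.429, 0.003]
force: [-0.7, 1.0, 0.4]
finger_gap: 0.0929
```

```bash
python3 - <<'E'
from h import *
from rig import viewer
for n in ["top","scene"]:
    c=Cam(viewer.grab_frame(n));im=c.im[:,:,::-1]
    if n=="top":
        print((c.proj(rest(0,-151,20))-[250,100]+.5)*4.4,(c.proj(rest(0,71,20))-[250,100]+.5)*4.4)
        im=im[100:235,250:410]
    cv2.imwrite(f"pics/q8_{n}.png",cv2.convertScaleAbs(cv2.resize(im,None,fx=4.4 if n=="top" else 1.4,fy=4.4 if n=="top" else 1.4,interpolation=cv2.INTER_CUBIC),alpha=1.5))
E
```

```text
[[568.67689814 399.56296474]] [[210.28885113 467.26850589]]
```

View pics/q8_top.png

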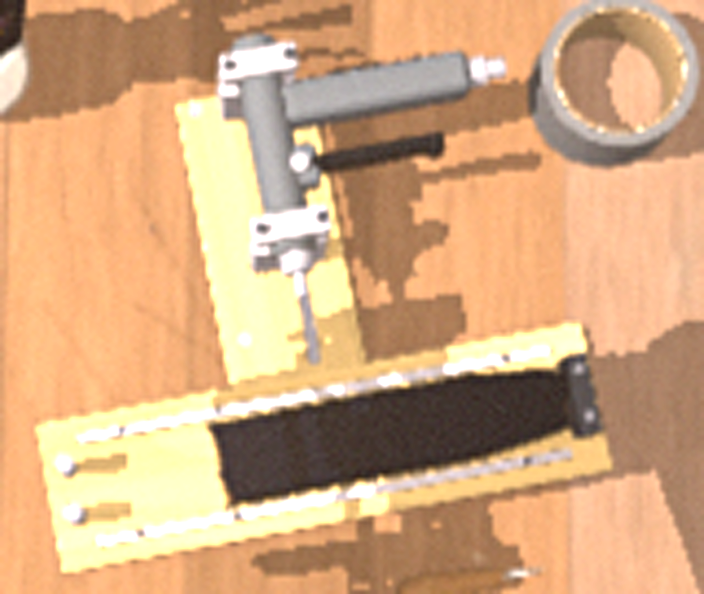

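View pics/q8_scene.png

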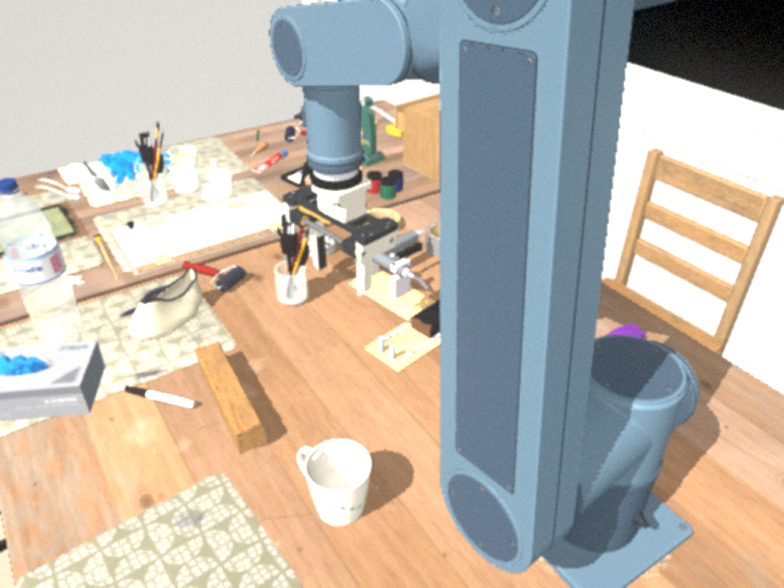

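```bash
python3 - <<'E'
from rig import job
print(job.job_done())
E
```

```text
the job is handed in; nothing more can be done
None
```

I laid the lower (dark) batten in the lane, pulled the trigger once with it against the pins and once with it against the block, and handed the job in at about 30.5 s.

- **Pins:** I pushed the blunt end against the pins until the wrist force rose to about 11 N and the arm stopped, with the batten's middle at about y = +40 mm. I squeezed the trigger to a 38 mm finger gap, which is fully home, held it about 0.75 s and let it go. A later picture showed it sprung back.
- **Block:** I slid the batten along until the force rose to about 13 N at the block. I squeezed again to 38 mm, held at least 0.75 s, let go and moved the arm away.

**Last checks:**
- The final pictures show the batten flat between the rails, its tapered end touching the block with no visible gap.
- They also show the trigger back at rest.
- The tape, cutter, jar, taller batten and purple look-alike look unmoved. I compared these by eye and did not measure them.

**One disagreement:** the slide measured about 83 mm instead of 80 mm. The batten also looks about 3 to 5 mm shorter than 222 mm in the pictures. Its carved ends or a little slip in the fingers would explain both. I took the force rise at each stop as the proof of contact.

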